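Lock up the document safe

TASK

Lock the safe on the desk without grasping anything: push on a spoke of its handle with a fingertip, clockwise seen from above, until the handle is against its stop and the red spoke points at the white mark. Then press the blue lock button fully down and let it come up again. Do not lift the lid, and leave everything else on the safe and the desk where it is.

Things in the scene. Friction and masses are not known exactly. Their poses are not given: they have to be found in the camera images.
- safe: fixed burgundy document safe with a flat steel lid on top, 280 mm deep (its x) by 400 mm wide (its y); the lid's top face is 146 mm above the desk. Origin: centre of its underside; its front (-x) side, away from the hinges, faces the robot; x points to the back, y to its left (seen from the front), z up
- wheel_axis (a point): on the upright turning axis of the three-spoked handle on the lid, at mid-height of its spokes, 37 mm above the lid. Spokes: level round bars 120 degrees apart, 15 mm thick, reaching 95 mm from the axis, one with a red sleeve, two with dark grey ones. Hub: 44 mm wide, top 50 mm above the lid. Below the spokes all is free down to the lid, but for a 3 mm disc of 50 mm radius
- red_tip (a point): outer end of the red-sleeved spoke, 95 mm from the axis, at spoke height; it turns with the handle
- lock_mark (a point): centre of the white bar (30 x 12 mm) painted flat on the lid in front of the handle, 115 mm from its axis: the lock mark. The red spoke points straight at it when the bolts are fully home
- wheel (a joint): turn of the handle in rad, growing clockwise seen from above, from 0 to a firm stop at 2.1, where the red spoke points at the lock mark. It has no spring: it stays where it is left. About 3 N on a spoke 70 mm from the axis turns it
- lid (a joint): opening of the lid in rad, hinged along the back edge; 0 is shut. It weighs 2.5 kg and lies shut by its weight
- lock_button_top (a point): centre of the top face of the round blue lock button (30 mm across) in a dark housing, at the left front of the lid; it goes down with the button. It is the highest thing within 30 mm around it; with the button up it stands 22 mm above the lid and 10 mm above its housing, which is 46 mm across
- lock_button (a joint): travel of the lock button in m: 0 is up, 0.006 is fully down; sprung, fully down takes about 5 N, comes back up by itself
- padlock: small brass padlock lying flat on the safe lid near its left back corner, 40 x 44 mm body with a steel shackle, 18 mm high. Origin: centre of its underside. To be left alone
- ring_box: small blue ring box standing on the safe lid near its right back corner, 38 x 38 mm, 33 mm high. Origin: centre of its underside. To be left alone
- mug: blue ceramic mug on the desk, 82 mm wide, 95 mm high. Origin: centre of its underside. To be left alone
- stapler: black stapler on the desk, 140 x 36 mm, 46 mm high. Origin: centre of its underside. To be left alone
- figurine: brass figurine on the desk, 60 mm wide foot, 126 mm high. Origin: centre of its underside. To be left alone
- mouse: white computer mouse on the desk, 105 x 60 mm, 32 mm high. Origin: centre of its underside. To be left alone

How it is judged:
On the way, in this order (a step that is already met when the one before it is completed fails the run):
1. the handle is turned to its stop, the red spoke at the white mark (value of joint wheel above 2.03 rad), for 0.2 s.
2. the lock button is pressed fully down (value of joint lock_button above 0.0045 m), for 0.05 s.
At the end, for the whole second after the job is handed in: The handle is within 0.07 rad (4 degrees) of its stop with the red spoke at the white mark, the button is up again (within 1.5 mm) after being pressed at least 4.5 mm of its 6 mm, the lid is shut, and no other thing has moved by 20 mm (value of joint wheel above 2.03 rad and value of joint lock_button below 0.0015 m and value of joint lid below 0.02 rad and distance of each of padlock, ring_box, mug, stapler, figurine, mouse from where it was at the start of the episode below 0.02 m); the robot touches nothing.
It fails at once if the lock button is pressed before the bolts are home (value of joint lock_button above 0.003 m and value of joint wheel below 2.03 rad).
It fails at once if the safe lid is lifted (value of joint lid above 0.05 rad).
It fails at once if any of the other things is lifted, carried or pushed by more than 20 mm (distance of any of padlock, ring_box, mug, stapler, figurine, mouse from where it was at the start of the episode above 0.02 m).
It also fails if it takes over 51 s, if anything falls off the work surface, if the arm or the gripper's body presses on something with over 40 N, if the wrist force passes 120 N, or if a joint passes its speed limit or range.

ROBOT

A 6-joint arm with a two-finger parallel gripper is mounted at the origin on the work surface. World frame = base frame: x ahead of the robot, y to its left, z up, the work surface at z = 0. Lengths are in m, angles in rad, forces in N, time in s.
With the tool pointing down it reaches from about 0.375 to 0.9 m from the base axis. Payload 3.1 kg.
Tool frame: the origin (TCP) lies on the centre line of the jaws, within the pads' length; the fingertips stand 8 mm ahead of it and the grasp point (between the pads) lies 11 mm behind it; z points along the fingers, y is the line along which they close (so a half turn about z gives the same grasp; the last joint's range is limited). The gripper opens to 85 mm and grips with 20 to 120 N. Pads are 22 mm wide; open, the fingers measure 114 mm over their backs; the gripper's body (76 mm by 85 mm) begins 54 mm behind the grasp point. The pads swing forward as they close: fully open they stand 13 mm farther back than shut.
Start: joints at [-1.292, 0.527, 1.433, -0, 1.181, -0.178], TCP at [0.276, -0.561, 0.239] pointing down, gripper open.
Joint ranges: [-3.08, 3.08], [-0.75, 2.2], [0.22, 2.44], [-1.43, 4.57], [0, 2.65], [-2.85, 2.85]. Speed limits (rad/s): [2.79, 2.79, 3.14, 3.14, 3.14, 3.14].

INTERFACE

Orientations are given as a unit quaternion [x, y, z, w].
In Python, from station import * gives the robot as it stands.
- The arm moves only by the tool play_rows, never from a script. Its argument "rows" is a list of rows, each a list of 3 entries, a list of its own where there are three numbers: the turn, a rotation vector about the tool's x, y, z in degrees, then the shift along the tool's x, y, z in mm, then the closure, from 0 (fully open) to 1 (shut). In form: [[[ax, ay, az], [dx, dy, dz], jaw], ...]. A call has 1 to 12 rows; each row shifts and turns the commanded pose from where the row before left it, along the tool's axes as they then stand; what a row does not reach is not made up. A row lasts 1/12 s, in which the tool goes at most 41.7 mm and 7.16 degrees, less where a joint would pass 70% of its speed; a pose out of reach is approached as far as the arm can. A call with a gripper value outside its range is refused whole. The fingers move at their own pace and stop on an object; "grip_force" is the grip in N (left out, the last holds). Time passes only in rows, so rows that do not move let the fingers close. It gives the time, the measured TCP pose, the force, the opening and the grip force at its end, in the units of the state.
- sense(): the state, without advancing time (a new reading comes with each control period).
- snapshot(name): name is "scene" or "top" or "wrist"; returns (picture, depth): 400x640x3 uint8, red, green, blue; 400x640 float32, m along the optical axis (not along the pixel's ray), 0 where there is no reading.
- get_calibration(name): a dict with "vfov" (degrees; the focal length in pixels is half the picture's height over the tangent of half this angle, whatever the lens; pixels are square), "cx", "cy" (the principal point, pixels), "xyz" and "attitude" of the camera in the world. Camera axes: x right, y down, z forward; pixel columns grow to the right and rows downward; lengths in m; the calibration is good to about 2 mm. A picture is of the moment at which its call begins: read the wrist's pose just before it. get_calibration takes no time and is no camera call; for the wrist camera it gives the pose at the moment of the call.
- sign_off(): hands the job in; it is judged then, once.
The state is a dict: "t": time; "q": joint angles; "qd": joint speeds; "tau": joint torques, N m; "tcp_pos": TCP position; "tool_rot": TCP orientation; "force": force on the tool from outside, world axes, zero at the start; "ft_torque": the same for the moment, N m; "finger_gap": opening from 0.0 (shut) to 1.0 (fully open); "gripper_force": force on a finger pad.
Only numpy, scipy, OpenCV 4.12 (cv2) and the standard library are available. Lean on these libraries where they do the work, as an engineer would, in place of code of your own. Each camera call takes 0.05 s, during which the arm holds its last target. There are 200 camera calls.

## Working session

There is one attempt and no reset: what is moved stays moved. The work goes in short steps, Python scripts to look and compute and a tool call to move; the robot and the scene stay as the last step left them, time stands still between calls to the robot, and variables do not carry over. Pictures are saved under pics/ and viewed, at most 10 in all, crops included, and the job is handed in when it is done.

Besides the shell and the picture viewer there is one more tool, called after "Call:" as name(argument=value, ...) on one line, values as JSON. play_rows: Moves the arm, as the interface text tells. Its arguments: {"type":"object","properties":{"rows":{"type":"array","items":{"type":"array"}},"grip_force":{"type":"number"}},"required":["rows"]}

```bash
mkdir -p pics; ls; cat > h.py <<'E'
from station import *
import numpy as np, cv2
from scipy.spatial.transform import Rotation as R
def cam(n):
    c=get_calibration(n); p,d=snapshot(n); return c,p,d
def rot(c):
    a=np.array(c["attitude"],float)
    return a if a.shape==(3,3) else R.from_quat(a).as_matrix()
def cloud(c,d):
    f=d.shape[0]/2/np.tan(np.radians(c["vfov"])/2)
    v,u=np.indices(d.shape)
    P=np.stack([(u-c["cx"])/f*d,(v-c["cy"])/f*d,d],-1)
    return P@rot(c).T+np.array(c["xyz"])
E
python3 - <<'E'
from h import *
for n in("top","scene"):
    c,p,d=cam(n); print(c)
    cv2.imwrite(f"pics/{n}.png",p[:,:,::-1]); np.savez(f"{n}.npz",p=p,X=cloud(c,d))
s=sense(); print(s)
E
```

```text
pics
{'vfov': 50.687539308399835, 'cx': 316.66772697347955, 'cy': 203.26220430477613, 'xyz': array([ 0.28609896, -0.01101615,  1.39290036]), 'attitude': array([ 0.73716456, -0.66573283,  0.08029901, -0.08330838])}
{'vfov': 54.07958582848518, 'cx': 317.61148504735837, 'cy': 202.37731071311433, 'xyz': array([ 1.08718626, -0.19316956,  1.08439169]), 'attitude': array([ 0.80150637,  0.53613519, -0.1502221 , -0.21812822])}
{'t': 0.1, 'q': array([-1.29150757e+00,  5.28337267e-01,  1.43378133e+00,  2.43547652e-05,
        1.18142449e+00, -1.78482847e-01]), 'qd': array([-1.34986791e-03, -2.44587907e-03, -2.85063346e-03,  1.27205902e-03,
        2.24234455e-05, -1.19505370e-03]), 'tau': array([ 2.33994851e-04, -4.43304133e+01, -1.78586751e+01, -1.81058290e-04,
        3.90091198e-03,  8.86899045e-06]), 'tcp_pos': array([ 0.27608283, -0.56000822,  0.23845127]), 'tool_rot': array([ 9.73920391e-01,  2.26887903e-01, -3.78859498e-05, -9.74545977e-04]), 'force': array([ 0.29294056, -0.42480017,  0.38938316]), 'ft_torque': array([0.03232155, 0.02156353, 0.01399127]), 'gripper_force': 0.0, 'finger_gap': 1.0037430468013735}
```

View pics/top.png

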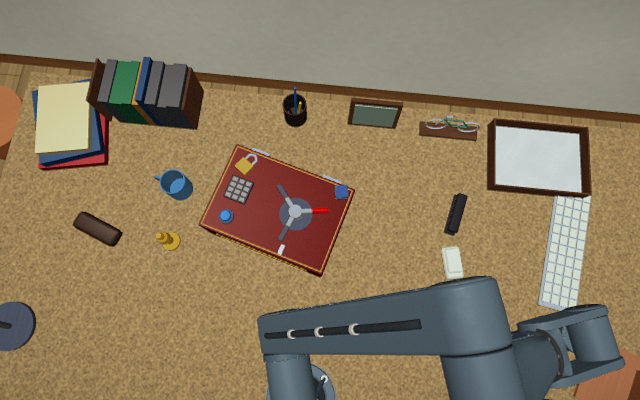

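View pics/scene.png

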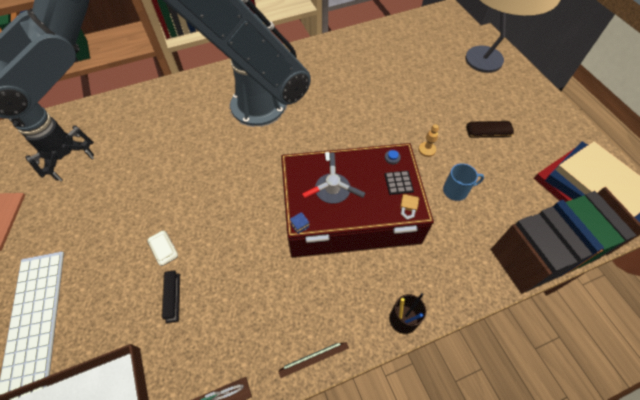

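The top picture shows the hub at (295,211), red tip at (327,210), white mark at (281,250), button at (225,215), padlock at (246,163) and ring box at (341,191). The scene picture agrees. Next I locate these in world coordinates.

```bash
python3 - <<'E'
from h import *
for n,box in(("top",(190,360,140,280)),("scene",(270,440,140,260))):
    z=np.load(n+".npz"); p=z["p"]; X=z["X"]; p=p.astype(int)
    m=np.zeros(p.shape[:2],bool); m[box[2]:box[3],box[0]:box[1]]=1
    hsv=cv2.cvtColor(z["p"],cv2.COLOR_RGB2HSV).astype(int)
    r,g,b=p[...,0],p[...,1],p[...,2]; Z=X[...,2]
    red=m&(r>150)&(g<60)&(b<60)&(Z>.165)
    blue=m&(b>130)&(b>r+60)&(Z>.15)
    wh=m&(p.min(-1)>190)&(Z<.16)&(Z>.13)
    hub=m&(Z>.19)&(Z<.25)
    lid=m&(abs(Z-.146)<.006)&(r>60)&(g<40)
    print(n,"lid z",np.median(Z[lid]), "rect",cv2.minAreaRect((X[lid][:,:2]*1000).astype(np.float32)))
    for k,q in dict(red=red,blue=blue,white=wh,hub=hub).items():
        nn,l,st,ce=cv2.connectedComponentsWithStats(q.astype(np.uint8))
        for i in range(1,nn):
            if st[i,4]>5: print(k,st[i,4],ce[i].round(),X[l==i].mean(0).round(4), X[l==i].max(0).round(3),X[l==i].min(0).round(3))
    sp=m&(Z>.172)&(Z<.195)
    np.save(n+"_sp.npy",X[sp])
    a=X[sp]; print("spoke pts",len(a))
E
```

```text
top lid z 0.1465791095145097 rect ((555.6698608398438, 123.7260971069336), (391.24169921875, 280.34002685546875), 73.91827392578125)
red 75 [319. 210.] [ 0.5469 -0.0016  0.2061] [0.558 0.02  1.393] [ 0.286 -0.024  0.182]
blue 134 [341. 191.] [ 0.6165 -0.0596  0.1793] [ 0.637 -0.04   0.186] [ 0.597 -0.078  0.174]
blue 85 [225. 215.] [0.5122 0.276  0.1676] [0.529 0.291 0.175] [0.497 0.263 0.154]
white 32 [280. 249.] [0.4298 0.1016 0.1471] [0.443 0.108 0.152] [0.416 0.095 0.14 ]
hub 53 [283. 192.] [0.5916 0.1109 0.1925] [0.616 0.13  0.198] [0.562 0.087 0.19 ]
hub 145 [295. 211.] [0.5392 0.0689 0.195 ] [0.559 0.087 0.201] [0.512 0.043 0.19 ]
hub 48 [317. 210.] [0.5483 0.0057 0.1925] [0.558 0.04  0.198] [ 0.541 -0.023  0.19 ]
hub 14 [287. 224.] [0.4991 0.0864 0.1915] [0.508 0.093 0.194] [0.49  0.082 0.19 ]
hub 29 [283. 233.] [0.4705 0.0967 0.192 ] [0.484 0.106 0.195] [0.454 0.088 0.19 ]
spoke pts 644
scene lid z 0.14425587476740864 rect ((562.6246337890625, 124.63359069824219), (390.7948913574219, 269.5989074707031), 73.98746490478516)
red 56 [310. 192.] [ 0.5536 -0.0044  0.1865] [0.56  0.02  0.191] [ 0.543 -0.024  0.181]
blue 67 [393. 154.] [0.5118 0.2756 0.1656] [0.526 0.297 0.172] [0.49  0.261 0.152]
blue 136 [299. 220.] [ 0.6182 -0.0603  0.1768] [ 0.636 -0.043  0.181] [ 0.6   -0.077  0.172]
white 20 [327. 156.] [0.4286 0.101  0.1442] [0.441 0.108 0.147] [0.416 0.095 0.141]
hub 115 [333. 179.] [0.5427 0.0684 0.1932] [0.56  0.087 0.199] [0.524 0.05  0.19 ]
hub 8 [307. 192.] [ 0.5534 -0.0115  0.1907] [ 0.555 -0.001  0.192] [ 0.549 -0.021  0.19 ]
spoke pts 750
```

Call:
play_rows(rows=[[[0,0,0],[0,0,-30],1],[[0,0,0],[0,0,-30],1],[[0,0,0],[24.7,-26.7,0],1],[[0,0,0],[24.7,-26.7,0],1],[[0,0,0],[24.7,-26.7,0],1],[[0,0,0],[24.7,-26.7,0],1],[[0,0,0],[24.7,-26.7,0],1],[[0,0,0],[24.7,-26.7,0],1],[[0,0,0],[24.7,-26.7,0],1],[[0,0,0],[24.7,-26.7,0],1],[[0,0,0],[24.7,-26.7,0],1],[[0,0,0],[24.7,-26.7,0],1]])

```text
t: 1.1
tcp_pos: [0.3797, -0.21, 0.2991]
tool_rot: [0.974, 0.227, -0.0, -0.0]
force: [0.4, -0.5, -0.4]
finger_gap: 0.0
gripper_force: 0.0
```

Call:
play_rows(rows=[[[0,0,0],[24.7,-26.7,0],1],[[0,0,0],[24.7,-26.7,0],1],[[0,0,0],[24.7,-26.7,0],1],[[0,0,0],[24.7,-26.7,0],1],[[0,0,0],[24.7,-26.7,0],1],[[0,0,-7],[0,0,0],1],[[0,0,-7],[0,0,0],1],[[0,0,-7],[0,0,0],1],[[0,0,-7],[0,0,0],1],[[0,0,-7],[0,0,0],1],[[0,0,-7],[0,0,0],1],[[0,0,0],[0,0,0],1]])

```text
t: 2.1
tcp_pos: [0.4313, -0.0374, 0.299]
tool_rot: [0.827, 0.562, -0.0, -0.0]
force: [-0.2, -0.4, -0.3]
finger_gap: 0.001
gripper_force: 0.0
```

```bash
python3 - <<'E'
from h import *
s=sense(); print(s["t"],s["tcp_pos"],s["q"],s["finger_gap"],s["force"],R.from_quat(s["tool_rot"]).as_matrix().round(3))
c,p,d=cam("wrist"); print(c); np.savez("wrist.npz",p=p,X=cloud(c,d)); cv2.imwrite("pics/w1.png",p[:,:,::-1])
E
```

```text
2.1 [ 0.43126428 -0.0374096   0.29902602] [-3.45839949e-01  1.84746666e-01  1.80786630e+00 -6.19262680e-06
  1.14986205e+00  3.19174892e-02] 0.0013867421159231967 [-0.16633835 -0.39881972 -0.25136511] [[ 0.369  0.929 -0.001]
 [ 0.929 -0.369  0.   ]
 [-0.    -0.001 -1.   ]]
{'vfov': 61.6673846133453, 'cx': 317.857553086987, 'cy': 197.143828351416, 'xyz': array([0.45673945, 0.02705014, 0.43407083]), 'attitude': array([ 0.97292184, -0.18601839, -0.02617297,  0.13466707])}
```

View pics/w1.png

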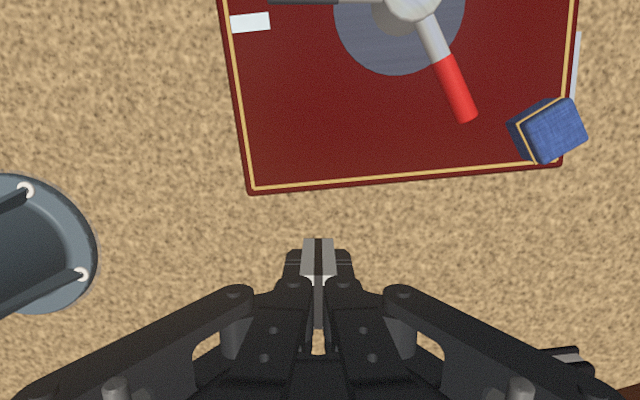

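The wrist view shows shut fingertips at (318,240), the red spoke ending at (468,115), the mark at (250,22), the hub at (408,5) and the ring box at (548,130). The linkages spread wide, so I check how far they clear the hub.

```bash
python3 - <<'E'
from h import *
z=np.load("wrist.npz"); X=z["X"]; p=z["p"].astype(int); s=sense()
T=(X-s["tcp_pos"])@R.from_quat(s["tool_rot"]).as_matrix()
g=(X[...,2]>.25)&(X[...,2]<.42)
for a in range(10,-100,-10):
    q=g&(T[...,2]<a/1000)&(T[...,2]>=(a-10)/1000)
    if q.any(): print(a,q.sum(),"x",T[q][:,0].min().round(3),T[q][:,0].max().round(3),"y",T[q][:,1].min().round(3),T[q][:,1].max().round(3))
r,gg,b=p[...,0],p[...,1],p[...,2]
red=(r>150)&(gg<60)&(b<60)&(X[...,2]>.17)&(X[...,2]<.2)
P=X[red]; c=P.mean(0); w=np.linalg.svd((P-c)[:,:2],full_matrices=False)[2][0]
print("red",c,np.degrees(np.arctan2(w[1],w[0])),P.min(0),P.max(0))
wh=(p.min(-1)>190)&(abs(X[...,2]-.146)<.006); print("mark",X[wh].mean(0),wh.sum())
E
```

```text
10 109 x 0.007 0.012 y -0.012 0.011
0 623 x 0.006 0.012 y -0.014 0.013
-10 766 x 0.006 0.012 y -0.014 0.013
-20 890 x -0.011 0.012 y -0.014 0.013
-30 1851 x -0.012 0.014 y -0.032 0.031
-40 6729 x -0.011 0.015 y -0.04 0.039
-50 5761 x -0.009 0.018 y -0.048 0.047
-60 11745 x -0.007 0.019 y -0.056 0.056
-70 14461 x 0.0 0.019 y -0.063 0.062
-80 5536 x 0.011 0.022 y -0.062 0.062
red [ 0.54712659 -0.00144354  0.18897004] -79.499829127399 [ 0.54029296 -0.02422261  0.18623266] [0.55992256 0.02323303 0.19196889]
mark [0.42929303 0.10241646 0.14722245] 654
```

Call:
play_rows(rows=[[[0,0,0],[36.1,-2.8,0],1],[[0,0,0],[36.1,-2.8,0],1],[[0,0,0],[36.1,-2.8,0],1],[[0,0,0],[0,0,0],1],[[0,0,0],[0,0,30],1],[[0,0,0],[0,0,30],1],[[0,0,0],[0,0,30],1],[[0,0,0],[0,0,20],1],[[0,0,0],[0,0,17],1],[[0,0,0],[0,0,0],1]])

```text
t: 2.98
tcp_pos: [0.4614, 0.0658, 0.1693]
tool_rot: [0.829, 0.56, -0.003, -0.002]
force: [0.4, -0.5, -1.7]
finger_gap: 0.001
gripper_force: 0.0
```

Call:
play_rows(rows=[[[0,0,0],[4,0,0],1],[[0,0,0],[4,0,0],1],[[0,0,0],[4,0,0],1],[[0,0,3.5],[4.3,-1,0],1],[[0,0,3.5],[4.3,-1,0],1],[[0,0,3.5],[4.3,-1,0],1],[[0,0,3.5],[4.3,-1,0],1],[[0,0,0],[0,0,0],1]])

```text
t: 3.65
tcp_pos: [0.4737, 0.0946, 0.1736]
tool_rot: [0.89, 0.456, 0.001, 0.001]
force: [0.4, -0.9, -0.1]
finger_gap: 0.001
gripper_force: 0.3
```

```bash
cat > st.py <<'E'
from h import *
s=sense(); M=R.from_quat(s["tool_rot"]).as_matrix(); psi=np.degrees(np.arctan2(M[1,0],M[0,0]))
v=s["tcp_pos"][:2]-[.540,.069]; u=-M[:2,1]
print(s["t"],s["tcp_pos"].round(4),"psi",psi.round(1),"radial",(v@u).round(4),"tang",(v@M[:2,0]).round(4),"F",s["force"].round(1),"spoke~",(psi+90).round(1),"q6",s["q"][5].round(2))
E
python3 st.py
```

```text
3.65 [0.4737 0.0946 0.1736] psi 54.2 radial 0.0688 tang -0.018 F [ 0.4 -0.9 -0.1] spoke~ 144.2 q6 0.59
```

Call:
play_rows(rows=[[[0,0,3.5],[4.3,-1,0],1],[[0,0,3.5],[4.3,-1,0],1],[[0,0,3.5],[4.3,-1,0],1],[[0,0,3.5],[4.3,-1,0],1],[[0,0,3.5],[4.3,-1,0],1],[[0,0,3.5],[4.3,-1,0],1],[[0,0,3.5],[4.3,-1,0],1],[[0,0,3.5],[4.3,-1,0],1],[[0,0,3.5],[4.3,-1,0],1],[[0,0,3.5],[4.3,-1,0],1],[[0,0,3.5],[4.3,-1,0],1],[[0,0,3.5],[4.3,-1,0],1]])

```text
t: 4.65
tcp_pos: [0.5063, 0.1329, 0.1731]
tool_rot: [0.994, 0.106, -0.001, 0.0]
force: [-2.9, -2.2, 2.7]
finger_gap: -0.0
gripper_force: 1.6
```

```bash
python3 st.py; python3 -c "
from h import *
cv2.imwrite('pics/t2.png',cv2.resize(cam('scene')[1][120:280,260:450,::-1],None,fx=4,fy=3.7))"
```

```text
4.65 [0.5063 0.1329 0.1731] psi 12.2 radial 0.0695 tang -0.0195 F [-2.9 -2.2  2.7] spoke~ 102.2 q6 1.4
```

View pics/t2.png

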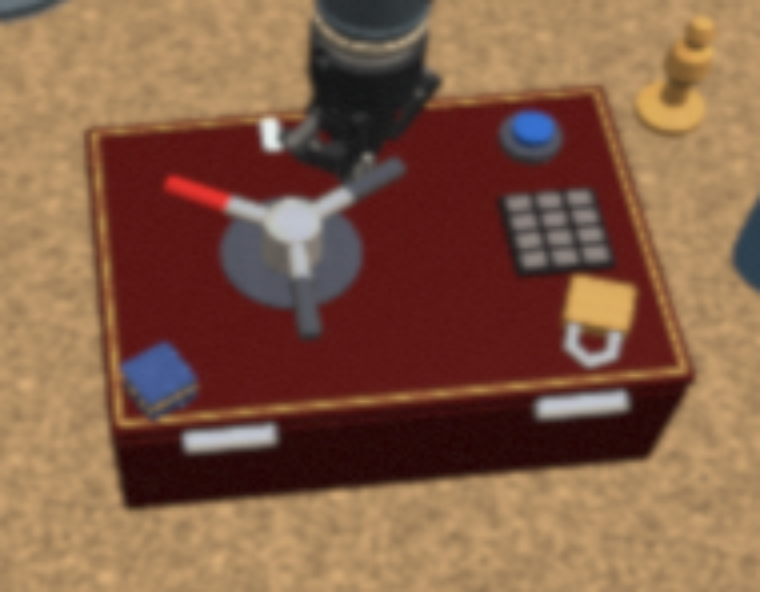

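In the crop the red spoke (165,183) is moving clockwise towards the mark at (270,135), and the fingertip is behind the grey spoke at (400,165). I keep pushing.

Call:
play_rows(rows=[[[0,0,3.5],[4.3,-1,0],1],[[0,0,3.5],[4.3,-1,0],1],[[0,0,3.5],[4.3,-1,0],1],[[0,0,3.5],[4.3,-1,0],1],[[0,0,3.5],[4.3,-1,0],1],[[0,0,3.5],[4.3,-1,0],1],[[0,0,3.5],[4.3,-1,0],1],[[0,0,3.5],[4.3,-1,0],1],[[0,0,3.5],[4.3,-1,0],1],[[0,0,3.5],[4.3,-1,0],1],[[0,0,3.5],[4.3,-1,0],1],[[0,0,3.5],[4.3,-1,0],1]])

```text
t: 5.7
tcp_pos: [0.5574, 0.139, 0.1729]
tool_rot: [0.966, -0.257, -0.001, -0.0]
force: [-3.9, 0.3, 2.1]
finger_gap: -0.003
gripper_force: 1.7
```

Call:
play_rows(rows=[[[0,0,3],[3.7,-0.8,0],1],[[0,0,3],[3.7,-0.8,0],1],[[0,0,2],[2.5,-0.5,0],1],[[0,0,2],[2.5,-0.5,0],1],[[0,0,0],[0,0,0],1],[[0,0,0],[0,0,0],1]])

```text
t: 6.2
tcp_pos: [0.57, 0.1342, 0.1728]
tool_rot: [0.941, -0.339, -0.0, -0.0]
force: [-2.4, 1.3, 2.4]
finger_gap: 0.002
gripper_force: 1.4
```

```bash
python3 st.py
```

```text
6.2 [0.57   0.1342 0.1728] psi -39.6 radial 0.0694 tang -0.0185 F [-2.4  1.3  2.4] spoke~ 50.4 q6 2.3
```

Not at the stop yet (about 6° to go), so I push on in small steps and watch the force.

Call:
play_rows(rows=[[[0,0,2],[2.5,-0.5,0],1],[[0,0,2],[2.5,-0.5,0],1],[[0,0,2],[2.5,-0.5,0],1],[[0,0,0],[0,0,0],1]])

```text
t: 6.53
tcp_pos: [0.5767, 0.1306, 0.1727]
tool_rot: [0.921, -0.389, -0.001, -0.001]
force: [-2.8, 2.8, 2.4]
finger_gap: -0.002
gripper_force: 2.2
```

Call:
play_rows(rows=[[[0,0,0],[1.5,0,0],1],[[0,0,0],[0,0,0],1],[[0,0,0],[0,0,0],1]])

```text
t: 6.78
tcp_pos: [0.5767, 0.1306, 0.1727]
tool_rot: [0.922, -0.388, -0.002, -0.001]
force: [-4.7, 5.9, 4.3]
finger_gap: 0.0
gripper_force: 3.7
```

```bash
python3 st.py
```

```text
6.7833 [0.5767 0.1306 0.1727] psi -45.7 radial 0.0693 tang -0.0184 F [-4.7  5.9  4.3] spoke~ 44.3 q6 2.4
```

Call:
play_rows(rows=[[[0,0,0],[2,0,0],1],[[0,0,0],[0,0,0],1],[[0,0,0],[0,0,0],1],[[0,0,0],[-7,0,0],1],[[0,0,0],[-7,0,0],1],[[0,0,0],[0,0,0],1],[[0,0,0],[0,0,-30],1],[[0,0,0],[0,0,-30],1],[[0,0,0],[0,0,-30],1],[[0,0,0],[0,0,0],1],[[0,0,0],[0,0,0],1]])

```text
t: 7.7
tcp_pos: [0.5717, 0.1369, 0.2646]
tool_rot: [0.921, -0.389, 0.003, -0.001]
force: [0.1, 0.6, -0.3]
finger_gap: 0.0
gripper_force: 0.0
```

```bash
python3 st.py; python3 - <<'E'
from h import *
c,p,d=cam("scene"); X=cloud(c,d); P=p.astype(int)
cv2.imwrite('pics/s3.png',cv2.resize(p[120:280,260:450,::-1],None,fx=4,fy=3.7))
r,g,b=P[...,0],P[...,1],P[...,2]; Z=X[...,2]
red=(r>150)&(g<60)&(b<60)&(Z>.165)&(Z<.2); Q=X[red]; print("red",Q.mean(0),len(Q),"angle",np.degrees(np.arctan2(Q.mean(0)[1]-.069,Q.mean(0)[0]-.540)))
m=np.zeros_like(red); m[140:175,375:415]=1
bl=m&(b>120)&(b>r+60)&(Z>.162); print("btn",np.median(X[bl],0),bl.sum())
E
```

```text
7.7 [0.5717 0.1369 0.2646] psi -45.8 radial 0.0701 tang -0.0266 F [ 0.1  0.6 -0.3] spoke~ 44.2 q6 2.42
red [0.47231906 0.08978521 0.18743224] 48 angle 162.92796931042747
btn [0.51395512 0.27542501 0.16627053] 62
```

View pics/s3.png

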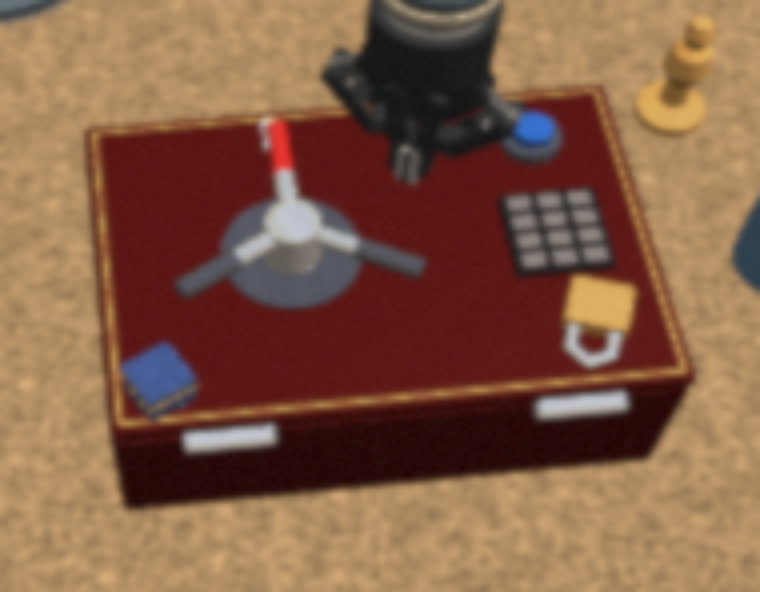

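The red spoke (280,125) now points at the white mark, and the button at (533,128) is free. Next I move over the button.

Call:
play_rows(rows=[[[0,0,0],[-28,-10.9,0],1],[[0,0,0],[-28,-10.9,0],1],[[0,0,0],[-28,-10.9,0],1],[[0,0,0],[-28,-10.9,0],1],[[0,0,0],[-28,-10.9,0],1],[[0,0,0],[0,0,0],1],[[0,0,0],[0,0,28],1],[[0,0,0],[0,0,28],1],[[0,0,0],[0,0,15],1],[[0,0,0],[0,0,8],1],[[0,0,0],[0,0,0],1],[[0,0,0],[0,0,0],1]])

```text
t: 8.75
tcp_pos: [0.5113, 0.2752, 0.1827]
tool_rot: [0.921, -0.389, -0.0, 0.0]
force: [0.3, 0.4, -0.6]
finger_gap: -0.002
gripper_force: 0.0
```

Call:
play_rows(rows=[[[0,0,0],[0,0,3],1],[[0,0,0],[0,0,3],1],[[0,0,0],[0,0,3],1],[[0,0,0],[0,0,0],1],[[0,0,0],[0,0,0],1]])

```text
t: 9.17
tcp_pos: [0.5119, 0.2758, 0.175]
tool_rot: [0.921, -0.389, 0.001, -0.001]
force: [0.1, -0.2, 2.6]
finger_gap: -0.0
gripper_force: 1.0
```

Call:
play_rows(rows=[[[0,0,0],[0,0,2],1],[[0,0,0],[0,0,2],1],[[0,0,0],[0,0,0],1],[[0,0,0],[0,0,0],1]])

```text
t: 9.5
tcp_pos: [0.5119, 0.2758, 0.1708]
tool_rot: [0.921, -0.389, 0.001, -0.0]
force: [1.6, -0.7, 4.5]
finger_gap: -0.002
gripper_force: 2.2
```

Call:
play_rows(rows=[[[0,0,0],[0,0,2],1],[[0,0,0],[0,0,0],1],[[0,0,0],[0,0,0],1]])

```text
t: 9.75
tcp_pos: [0.512, 0.2758, 0.17]
tool_rot: [0.921, -0.389, 0.001, -0.001]
force: [-0.8, -1.2, 10.7]
finger_gap: -0.001
gripper_force: 5.5
```

The last 2 mm command moved the tool only 0.8 mm and the force jumped to 10.7 N, so the button is on its bottom stop. I hold there briefly, then retreat.

Call:
play_rows(rows=[[[0,0,0],[0,0,1],1],[[0,0,0],[0,0,0],1],[[0,0,0],[0,0,-5],1],[[0,0,0],[0,0,-15],1],[[0,0,0],[0,0,-30],1],[[0,0,0],[0,0,-30],1],[[0,0,0],[0,0,-30],1],[[0,0,0],[0,0,0],1],[[0,0,0],[0,0,0],1],[[0,0,0],[0,0,0],1]])

```text
t: 10.58
tcp_pos: [0.51, 0.2755, 0.2762]
tool_rot: [0.921, -0.389, -0.001, 0.001]
force: [0.3, -0.1, -0.4]
finger_gap: 0.002
gripper_force: 0.0
```

```bash
python3 st.py; python3 - <<'E'
from h import *
c,p,d=cam("scene"); X=cloud(c,d); P=p.astype(int)
cv2.imwrite('pics/s4.png',p[:,:,::-1])
r,g,b=P[...,0],P[...,1],P[...,2]; Z=X[...,2]
red=(r>150)&(g<60)&(b<60)&(Z>.165)&(Z<.2); Q=X[red].mean(0); print("red",Q,np.degrees(np.arctan2(Q[1]-.069,Q[0]-.540)))
m=np.zeros_like(red); m[140:175,375:415]=1
bl=m&(b>120)&(b>r+60)&(Z>.158); print("btn",np.median(X[bl],0),bl.sum())
E
```

```text
10.5833 [0.51   0.2755 0.2762] psi -45.8 radial 0.1225 tang -0.1689 F [ 0.3 -0.1 -0.4] spoke~ 44.2 q6 2.67
red [0.47249924 0.08970117 0.18769937] 162.95024117202223
btn [0.51242815 0.27503215 0.16541545] 68
```

View pics/s4.png

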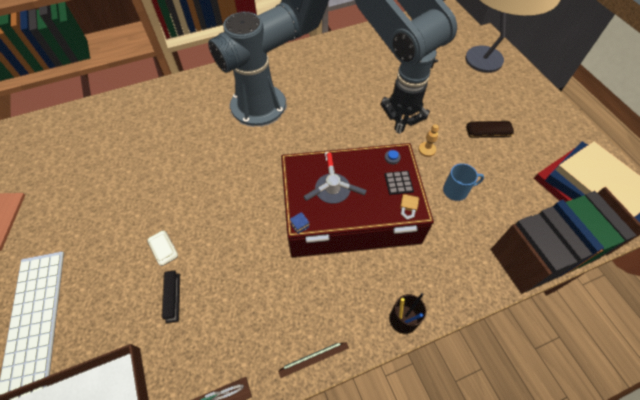

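The picture shows the red spoke at the mark (330,157), the button up at (393,155), the gripper clear, and everything else in place. I hand in.

```bash
python3 -c "
from station import *
print(sign_off())"
```

```text
the job is handed in; nothing more can be done
None
```

The safe is locked and the job handed in at about 10.6 s: the handle is at its stop with the red spoke at the white mark, and the button was pressed fully and is up again; nothing else looked moved in the last picture, and no verdict came back.

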